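# Hang the pen bin on the louvred rack and refill it

## Robot

A 6-joint arm with a two-finger parallel gripper is mounted at the origin on the work surface. World frame = base frame: x ahead of the robot, y to its left, z up, the work surface at z = 0. Lengths are in m, angles in degrees, forces in N, time in s.
With the tool pointing down it reaches from about 0.375 to 0.75 m from the base axis. Payload 9 kg.
Tool frame: the origin (TCP) lies where the fingers leave the gripper's body, on its centre line; the fingertips stand 73 mm ahead of it and the grasp point (between the pads) lies 54 mm ahead of it (robot.tip_reach is the distance from the TCP to the fingertips, in m); z points along the fingers, y is the direction in which the jaws open and shut (so a half turn about z gives the same grasp; the last joint's range is limited). The gripper opens to 85 mm and grips with 20 to 120 N. Pads are 22 mm wide; open, the fingers measure 114 mm over their backs; the gripper's body (76 mm by 85 mm) begins 54 mm behind the grasp point. The pads swing forward as they close: fully open they stand 13 mm farther back than shut.
Start: joints at [57.485, 5.964, 5.575, 89.605, 0, 77.527], TCP at [0.206, 0.564, 0.304] pointing down, gripper open.
Joint ranges: [-171.21, 171.21], [-48.23, 106.86], [-62.78, 66.21], [-105.2, 120.99], [-86.42, 89.51], [-180, 180]. Speed limits (degrees/s): [127.2, 127.2, 147.25, 180, 180, 180].

## Interface

Orientations are given as [roll, pitch, yaw] about the fixed x, y, z axes, in that order (R = Rz(yaw) Ry(pitch) Rx(roll)).
In Python, from plant import robot gives the robot as it stands. Calls block until the motion is done:
- robot.move_pose(position, orientation): joint-space move of the TCP to a pose.
- robot.line_to(position, vel=0.15, rotation=None, guard=None): straight line of the TCP; rotation=None keeps the orientation; vel is the mean speed in m/s. With guard (N) it stops when the force on the tool has changed by that much, and returns True; else False.
- robot.goto_joints(angles): joint-space move.
- robot.set_gripper(opening): finger opening in m; the grip force is fixed at half the most; returns when the fingers have stopped.
- robot.pause(seconds).
- robot.ik(position, orientation): joint angles nearest the present ones, or None.
- robot.observe(): the state.
- robot.grab_frame(name): name is "scene" or "top" or "wrist"; returns the picture (480x640x3 uint8, blue, green, red); there is no depth.
- robot.get_calibration(name): a dict with "vertical_fov" (degrees; the focal length in pixels is half the picture's height over the tangent of half this angle, whatever the lens; pixels are square), "cx", "cy" (the principal point, pixels), "k1" (the pictures are not rectified: a ray, as slopes to the right and down, at radius r is drawn at 1 + k1 r^2 times it, then the intrinsics apply), "rvec" (rotation vector, rad) and "tvec" (3), from world to camera coordinates, as OpenCV has them. Camera axes: x right, y down, z forward; pixel columns grow to the right and rows downward; lengths in m; the calibration is good to about 2 mm. A picture is of the moment at which its call begins: read the wrist's pose just before it. get_calibration takes no time and is no camera call; for the wrist camera it gives the pose at the moment of the call.
A pose or a line that the arm cannot do raises robot.IKError and nothing moves.
- robot.job_done(): hands the job in, once; it reports no verdict.
The state is a dict: "time": time; "q": joint angles; "qvel": joint speeds; "joint_torque": joint torques, N m; "tool_pos": TCP position; "tcp_rot": TCP orientation; "ft_force": force on the tool from outside, world axes, zero at the start; "torque": the same for the moment, N m; "gripper_width": finger opening in m.
Only numpy, scipy, OpenCV 4.12 (cv2) and the standard library are available. Lean on these libraries where they do the work, as an engineer would, in place of code of your own. Each camera call takes 0.05 s, during which the arm holds its last target. There are 200 camera calls.

## Task

The blue pen bin was taken off the rack to be wiped. Hang it back by its rear lip on the top louvre, in the gap between the yellow and the red bin, and then move the penlight and the lens marker from the slanted wooden stand into it, tip down, one in each compartment. Leave the other bins and everything else on the desk where they are, and do not throw or drop the bin.

Things in the scene. Friction and masses are not known exactly. Their poses are not given: they have to be found in the camera images.
- pen_bin_mid (a point): centre of the loose blue open-topped pen bin, 45 mm above its underside: 40 deep (x), 66 wide (y), 90 high (z up), mm; 0.1-0.2 kg; walls 3, floor 4 mm. Its +x side is the back. A 4 mm divider (2 mm below the rim) makes two compartments 28 (y) x 34 (x) mm, 86 mm deep, centred at y = +16 and -16 mm. Starts upright on the desk; can be held across its 66 mm width, mid-depth
- pen_bin_slot (a point): middle of the slot under the pen bin's rear ledge, at the ledge's underside: 25 mm behind (+x) and 41 mm above the bin's centre, axes as the bin's. A 4 mm thick ledge juts 13 mm back from the top of the back wall and ends in a 3 mm thick lip hanging 12 mm below this point; slot between wall and lip 10 mm wide in x; ledge and lip 60 mm long in y
- louvre (a point): fixed: middle of the top louvre's upper edge, grey steel rack, 165 mm above the desk; y along it, z up, +x into the panel. Edge 2.5 mm thick; pocket behind it 15 mm wide, 12 to 20 mm deep; panel top 8 mm above the edge; rack 440 mm long. Three louvres below, 38 mm apart, stand out equally. A hung bin's +x points as this +x, ledge on the edge, lip in the pocket, slot within 4 mm of this x
- yellow_bin_mid (a point): centre of the loose yellow stocked bin (100 deep, 90 wide along the louvre, 75 high, mm) hanging on the top louvre, left or right of the gap; axes as the louvre's; its rim is 4 mm above the louvre's edge
- red_bin_mid (a point): centre of the loose red stocked bin, same size, hanging at the other side of the gap (clear gap 166 to 214 mm); axes as the louvre's
- penlight_mid (a point): centre of the loose steel penlight with black rings: round rod 16 mm across, 150 mm long, z along it from tip to upper end, 30-65 g. Starts tip down, 50 mm deep in a loose 19 mm well of the fixed wooden stand, leaning 32 degrees from vertical, upper end towards the robot, 100 mm standing out; it comes out along its axis; its upper half is free to grip
- penlight_tip (a point): the end face of the penlight's lower end (its tip), 75 mm from its centre; axes as the penlight's centre
- marker_mid (a point): centre of the loose white lens marker with green ends: same size, weight and start as the penlight, in the other well, beside it and parallel to it, 64 mm away centre to centre
- marker_tip (a point): the end face of the marker's lower end (its tip, with the longer green cap), 75 mm from its centre; axes as the marker's centre
- case: bystander: blue spectacle case 155 x 58 x 36 mm, origin under its centre
- tape: bystander: roll of yellow tape, 90 mm across, 48 mm high, origin under its centre
- cleaner: bystander: white bottle of lens cleaner, 42 mm across, 110 mm high, origin under its centre
- carton: bystander: white carton 75 x 110 x 42 mm, origin under its centre
- trial_frame: bystander: dark metal trial frame, 122 mm wide (y), about 120 mm long (x, temples to +x), 55 mm high, origin under the middle of its front

How it is judged:
By the outcome, as a careful person would: the job done as asked, in the order asked, and still so for the second after the job is handed in, with the robot touching nothing.
It also fails if it takes over 72 s, if anything falls off the work surface, if the arm or the gripper's body presses on something with over 40 N, if the wrist force passes 120 N, or if a joint passes its speed limit or range.

## Working session

There is one attempt and no reset: what is moved stays moved. The work goes in short steps, each a Python script; the robot and the scene stay as the last script left them, time stands still between calls to the robot, and variables do not carry over. Pictures are saved under pics/ and viewed, about 8 in all and at most 12, crops included, and the job is handed in when it is done.

```bash
ls; mkdir -p pics; python3 - <<'E'
from plant import robot
import cv2
for n in("scene","top","wrist"):
    cv2.imwrite(f"pics/{n}0.png",robot.grab_frame(n)); print(n,robot.get_calibration(n))
print(robot.observe())
E
```

```text
pics
scene {'vertical_fov': 55.75658943343977, 'cx': 322.3633661547479, 'cy': 243.19246378708326, 'k1': -0.09608886242547694, 'rvec': array([ 1.89065476,  1.47605936, -0.62852752]), 'tvec': array([-0.08937167, -0.28830416,  1.46354823])}
top {'vertical_fov': 56.79588749419119, 'cx': 315.2419787867499, 'cy': 241.61085433341438, 'k1': -0.10508704850604682, 'rvec': array([ 2.14136767, -2.17587715,  0.14569748]), 'tvec': array([-0.05493594,  0.55139231,  1.30424266])}
wrist {'vertical_fov': 70.27452700429086, 'cx': 321.38742518920156, 'cy': 233.7293352460557, 'k1': -0.006645104484892787, 'rvec': array([-2.34475511, -1.64126956, -0.26932206]), 'tvec': array([-0.59981724, -0.04290515,  0.37869126])}
{'time': 0.15, 'q': array([5.74842725e+01, 5.99010469e+00, 5.53639143e+00, 8.96081140e+01,
       6.28126265e-04, 7.75273078e+01]), 'qvel': array([-0.04182221, -0.0979963 ,  0.1905158 , -0.04139169, -0.06486634,
        0.08834381]), 'joint_torque': array([ 6.43854473e-04, -5.57363355e+01,  5.04003596e+01,  1.27540994e-02,
       -4.07446823e-04,  3.35158154e-05]), 'tool_pos': array([0.2055037 , 0.56348791, 0.30329895]), 'tcp_rot': array([-1.79939768e+02, -1.39663956e-02,  1.59956957e+02]), 'ft_force': array([-0.34133893, -0.20414583, -0.16437953]), 'torque': array([-0.00139604,  0.01788191, -0.01275287]), 'gripper_width': 0.08543053696472393}
```

View pics/scene0.png

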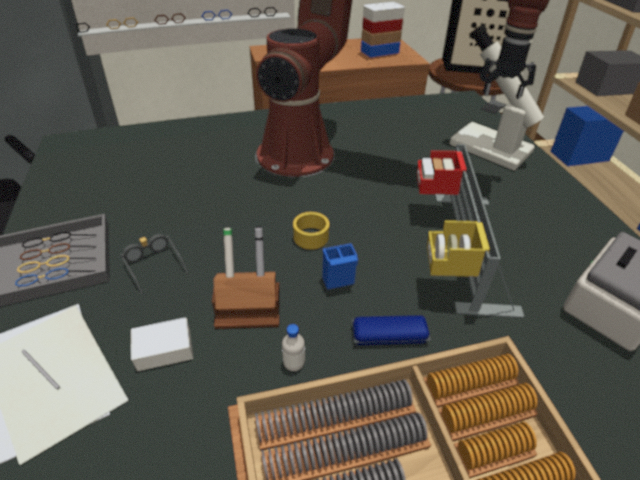

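View pics/top0.png

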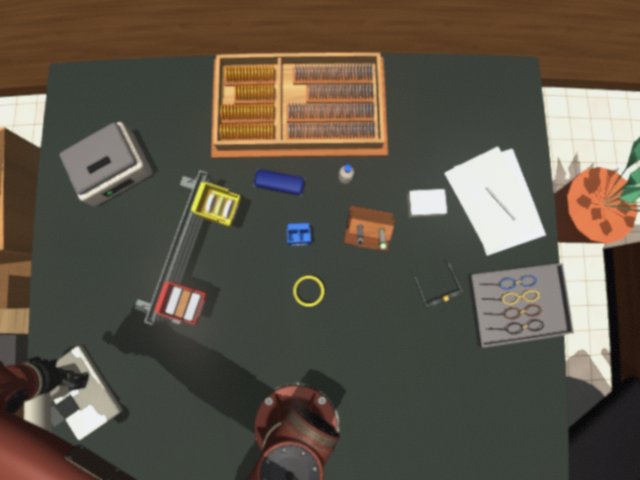

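The robot base is at (300,420) in the top view. The bin is at (300,233), the stand at (370,228), and the rack runs from (203,178) to (150,318), with the yellow bin at (216,203) and the red at (183,302). I'll zoom in on both views.

```bash
cat > h.py <<'E'
import numpy as np, cv2
from scipy.spatial.transform import Rotation as R
from scipy.optimize import least_squares
def KD(c):
    f=240/np.tan(np.radians(c["vertical_fov"]/2))
    return np.array([[f,0,c["cx"]],[0,f,c["cy"]],[0,0,1]]),np.array([c["k1"],0,0,0,0.])
def proj(c,P):
    K,D=KD(c); return cv2.projectPoints(np.atleast_2d(np.float64(P)),c["rvec"],c["tvec"],K,D)[0].reshape(-1,2)
def ray(c,uv):
    K,D=KD(c); n=cv2.undistortPointsIter(np.float64(uv).reshape(1,1,2),K,D,None,None,(3,100,1e-12)).ravel()
    Rm=cv2.Rodrigues(c["rvec"])[0]; return -Rm.T@c["tvec"],Rm.T@np.r_[n,1]
def onz(c,uv,z):
    o,d=ray(c,uv); return o+d*(z-o[2])/d[2]
def tri(obs):
    "obs: [(calib,uv)..] -> point, residual px"
    r=least_squares(lambda X:np.concatenate([proj(c,X)[0]-uv for c,uv in obs]),onz(*obs[0],.05))
    return r.x,np.abs(r.fun).max()
def rpy(Rm): return R.from_matrix(Rm).as_euler('xyz',degrees=True)
E
python3 - <<'E'
import cv2
a=cv2.imread("pics/top0.png");b=cv2.imread("pics/scene0.png")
def crop(im,x0,y0,w,h,s,n): cv2.imwrite(n,cv2.resize(im[y0:y0+h,x0:x0+w],None,fx=s,fy=s,interpolation=cv2.INTER_CUBIC))
crop(a,140,165,266,170,3,"pics/topc.png"); crop(b,205,140,300,195,2.65,"pics/scenec.png")
E
```

```text
(no output)
```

View pics/topc.png

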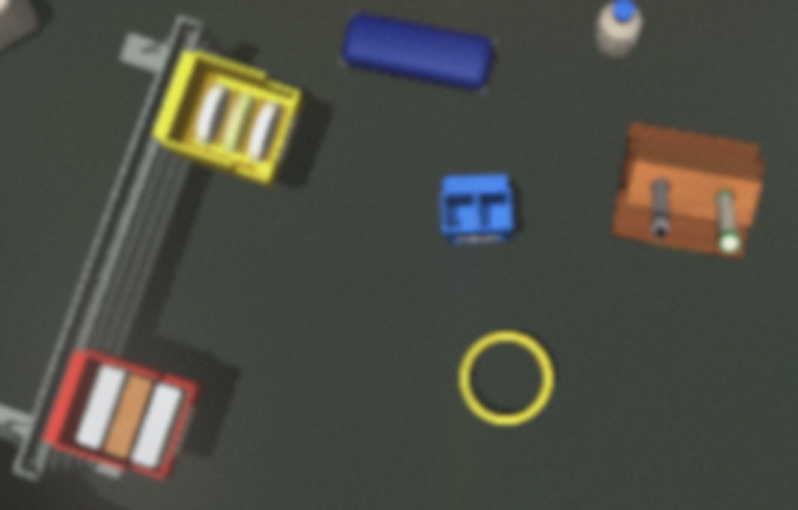

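View pics/scenec.png

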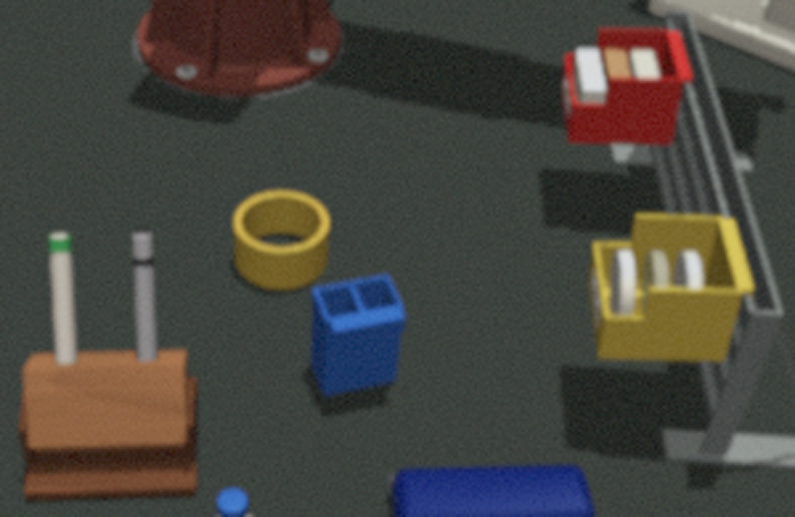

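Bin upright: ledge at its upper (+x) side in the top crop, rim from (443,178) to (512,240). Penlight upper end is at (661,228) and marker upper end at (730,242). The rack's panel top runs from (190,22) to (28,472), so the louvre's +x points to the image's left, about yaw 70°.

```bash
python3 - <<'E'
from plant import robot
from h import *
np.set_printoptions(precision=4,suppress=True)
t,s,w=[robot.get_calibration(n) for n in("top","scene","wrist")]
T=lambda X,Y:(140+(X+.5)/3-.5,165+(Y+.5)/3-.5); S=lambda X,Y:(205+(X+.5)/2.65-.5,140+(Y+.5)/2.65-.5)
for n,a,b in [("plt",(661,226),(142,238)),("mkt",(730,241),(60,239)),("plb",(660,184),(148,360)),("mkb",(724,193),(66,362)),
 ("panelYend",(198,22),(777,310)),("panelRend",(35,476),(686,14)),("yelRimFront outer",(300,92),(594,245)),("yelrim back",(186,52),(750,292)),("redrim front",(195,384),(566,82)),
 ("bin ledge L",(443,178),(403,318)),("bin ledge R",(508,175),(333,329)),("binfrontL",(447,240),(389,275)),("binfrontR",(513,237),(312,288))]:
    print(n,*tri([(t,T(*a)),(s,S(*b))]))
o=robot.observe(); Rt=R.from_euler('xyz',o["tcp_rot"],degrees=True).as_matrix()
Rw=cv2.Rodrigues(w["rvec"])[0]; print("cam in tcp",Rt.T@(-Rw.T@w["tvec"]-o["tool_pos"]),"\n",Rt.T@Rw.T)
E
```

```text
plt [ 0.5364 -0.1863  0.1634] 0.4386799459073245
mkt [ 0.5218 -0.2488  0.1626] 0.3325551427069513
plb [ 0.5885 -0.1956  0.0814] 0.4348149680270694
mkb [ 0.5782 -0.2587  0.0838] 0.7559973987758326
panelYend [0.7363 0.2462 0.176 ] 2.755908358133098
panelRend [0.3211 0.3894 0.1685] 2.5380887586223935
yelRimFront outer [0.6578 0.1366 0.1951] 1.087511731693155
yelrim back [0.7055 0.2499 0.1659] 0.5462582228716144
redrim front [0.398  0.2359 0.1584] 1.4496265862123323
bin ledge L [0.5959 0.0145 0.0876] 0.9145360053542504
bin ledge R [ 0.598  -0.0468  0.091 ] 0.2469668082811154
binfrontL [0.5376 0.0173 0.0827] 1.0985542138736264
binfrontR [ 0.5387 -0.0494  0.0828] 0.18861732464040415
cam in tcp [ 0.0808  0.0001 -0.0689] 
 [[ 0.0004 -0.9473 -0.3204]
 [ 1.      0.0001  0.0007]
 [-0.0006 -0.3204  0.9473]]
```

Coarse points agree with the sizes: pens 64 mm apart, 32° lean, rack 0.44 m long, bin rim at about 0.09. Next, close wrist stereo of the rack, then of the bin and stand.

```bash
python3 - <<'E'
from plant import robot
from h import *
import pickle
V=[]
for p,y in [((.56,.27,.31),-109),((.50,.31,.31),-109),((.55,-.03,.31),180),((.55,-.14,.31),180)]:
    robot.move_pose(p,[180,0,y]); robot.pause(.15)
    c=robot.get_calibration("wrist"); V.append((c,robot.grab_frame("wrist")))
pickle.dump(V,open("v.pkl","wb"))
cv2.imwrite("pics/rack.png",np.vstack([cv2.resize(V[i][1],(400,300),interpolation=cv2.INTER_AREA) for i in(0,1)]) )
for i in range(4): cv2.imwrite(f"pics/w{i}.png",V[i][1])
print(robot.observe()["time"],robot.observe()["q"])
E
```

```text
5.175 [-2.73710313e+01  3.25952106e-01  3.95206323e-01  9.00603779e+01
  9.37967894e-03 -2.74695768e+01]
```

View pics/w0.png

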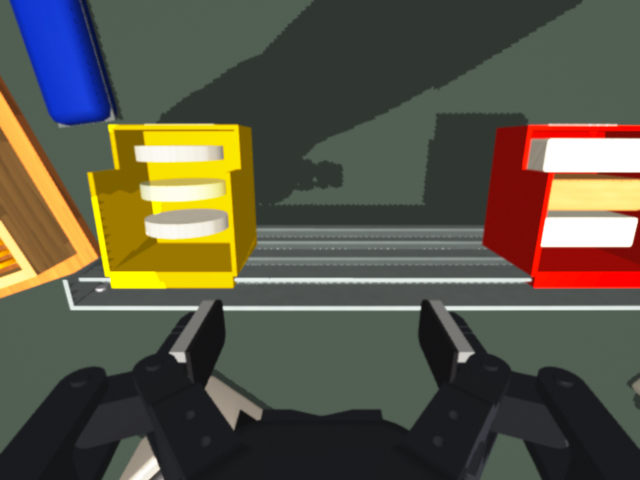

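View pics/w1.png

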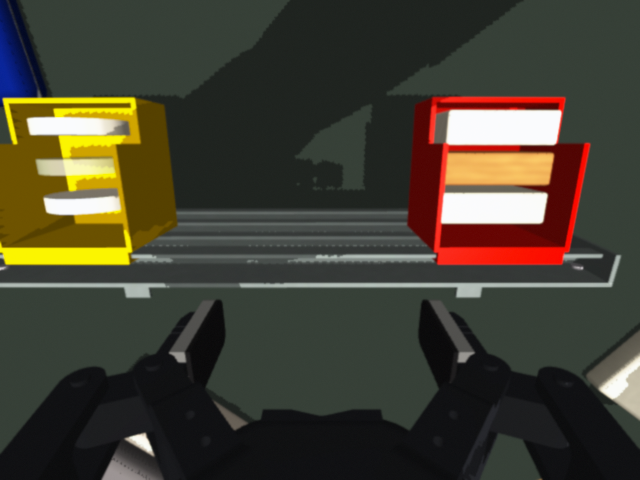

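View pics/w2.png

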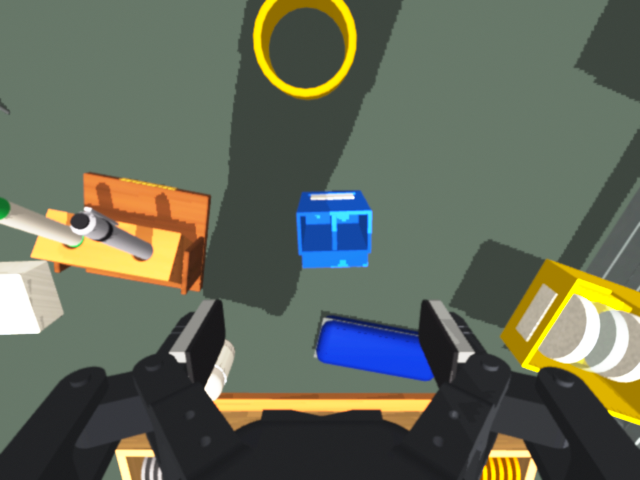

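View pics/w3.png

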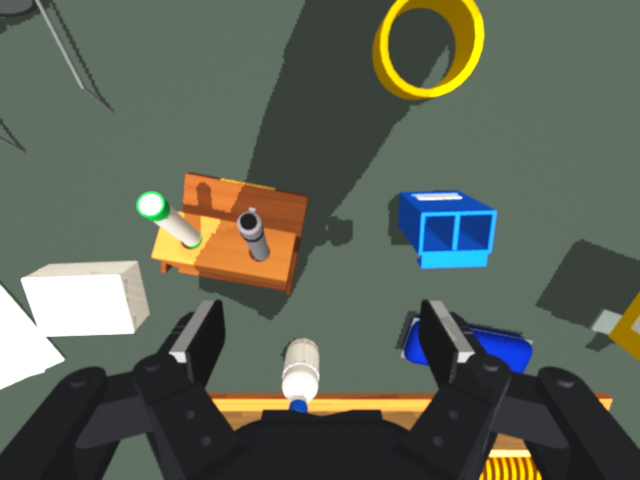

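Rack: the louvre edge is the bright line at v≈281 in w0 and v≈257 in w1. The gap runs between u≈235 and 532 in w0, and 131 and 437 in w1. The bin's ledge is at (304–367,267) in w2 and (420–487,267) in w3. The pen tops in w3 are at about (250,223) for the penlight and (153,205) for the marker. One zoomed composite (view 9) to refine these.

```bash
python3 - <<'E'
from h import *
import pickle
V=pickle.load(open("v.pkl","rb"))
z=lambda i,x,y,w,h:cv2.resize(V[i][1][y:y+h,x:x+w],(400,300),interpolation=cv2.INTER_CUBIC)
# each 400x300 tile
cv2.imwrite("pics/z.png",np.vstack([np.hstack([z(3,140,180,160,120),z(2,0,180,160,120)]),np.hstack([z(2,276,185,120,90),z(3,390,185,120,90)])]))
for i,us in((0,range(270,521,50)),(1,range(170,421,50))):
    for u in us:
        g=V[i][1][230:320,u].mean(1); print(i,u,[(230+k,int(g[k])) for k in range(1,89) if g[k]>110 and g[k]>=g[k-1] and g[k]>=g[k+1]])
E
```

```text
0 270 [(242, 148), (248, 119), (259, 145), (280, 233), (308, 233)]
0 320 [(242, 145), (248, 134), (259, 142), (264, 120), (279, 234), (308, 233)]
0 370 [(242, 143), (248, 116), (259, 142), (264, 119), (280, 235), (308, 232)]
0 420 [(236, 115), (242, 142), (259, 141), (280, 234), (307, 191)]
0 470 [(236, 115), (242, 134), (259, 140), (264, 118), (280, 234), (308, 237)]
0 520 [(280, 229), (308, 235)]
1 170 [(260, 131)]
1 220 []
1 270 [(285, 174)]
1 320 [(256, 183), (285, 183)]
1 370 [(256, 182), (285, 187)]
1 420 [(256, 178), (285, 184)]
```

View pics/z.png

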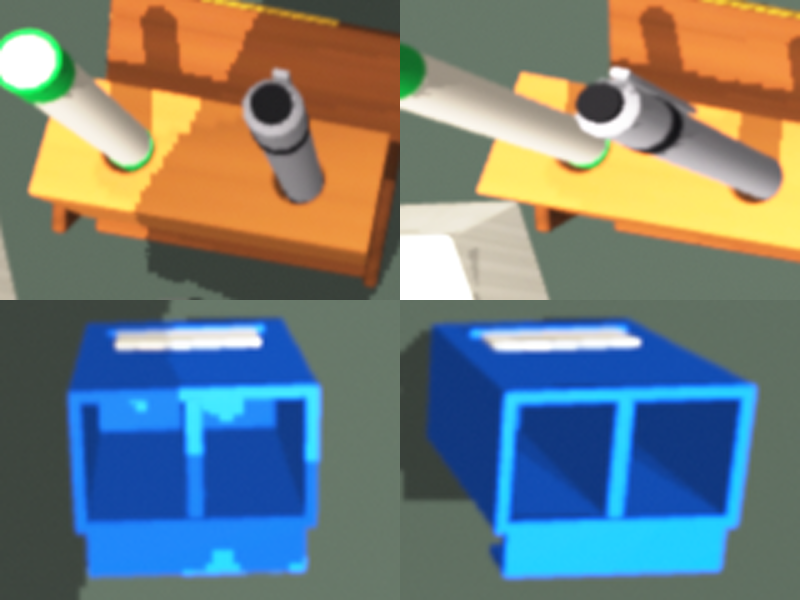

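```bash
python3 - <<'E'
from plant import robot
from h import *
import pickle
np.set_printoptions(precision=4,suppress=True)
V=pickle.load(open("v.pkl","rb")); C=[v[0] for v in V]; t,s=[robot.get_calibration(n) for n in("top","scene")]
f=lambda x0,y0,k:(lambda p:np.array([x0+(p[0]+.5)/k-.5,y0+(p[1]+.5)/k-.5]))
T0,T1,T2,T3=f(140,180,2.5),f(0,180,2.5),f(276,185,10/3),f(390,185,10/3)
T,S=f(140,165,3),f(205,140,2.65)
loc=np.array([[-20,-33,45],[-20,33,45],[20,-33,45],[20,33,45],[33,-30,45],[33,30,45]])/1e3
a=[T2(p) for p in[(68,90),(321,87),(76,232),(313,226),(88,277),(304,270)]];b=[T3(p) for p in[(103,91),(357,85),(97,231),(338,227),(104,278),(324,271)]]
def res(q):
    P=loc@R.from_euler('z',q[3]).as_matrix().T+q[:3]; return np.r_[(proj(C[2],P)-a).ravel(),(proj(C[3],P)-b).ravel()]
r=least_squares(res,[.57,-.015,.045,0]); print("bin",r.x[:3],np.degrees(r.x[3]),"rms px",np.sqrt((r.fun**2).mean()),np.abs(r.fun).max())
print("pl top",*tri([(C[3],T0((274,106))),(C[2],T1((200,104)))]),"with top/scene",*tri([(C[3],T0((274,106))),(C[2],T1((200,104))),(t,T((661,228))),(s,S((142,236)))]))
print("mk top",*tri([(C[3],T0((28,62))),(t,T((730,241))),(s,S((60,238)))]))
pe,re=tri([(C[3],T0((302,188))),(C[2],T1((360,183)))]); me,_=tri([(C[3],T0((127,155))),(C[2],T1((188,153)))]);print("entr",pe,re,me,_)
for n,p,q in[("yel",(234,288),(131,263)),("red",(532,288),(437,263)),("yelfar",(111,288),(0,263))]: print(n,*tri([(C[0],p),(C[1],q)]))
E1=[onz(C[0],(270,279.8),.165),onz(C[0],(470,279.8),.165),onz(C[1],(320,256.4),.165),onz(C[1],(420,256.2),.165)]
print("edge",*E1); P1=[onz(C[0],(u,307.9),.173) for u in(100,600)]; print("panel",*P1)
E=np.array(E1+P1)
for i in(0,2,4):
    d=E[i]-E[i+1]; print(np.degrees(np.arctan2(d[1],d[0]))-90)
E
```

```text
bin [ 0.566  -0.018   0.0453] 1.6762004775563544 rms px 0.4547893727814325 0.979579959092348
pl top [ 0.5328 -0.1859  0.1678] 0.2324288342227021 with top/scene [ 0.5333 -0.1866  0.1662] 1.175402807968993
mk top [ 0.5221 -0.2493  0.1646] 0.6392571574015733
entr [ 0.5903 -0.1965  0.0813] 0.8665147879102051 [ 0.58   -0.2633  0.0754] 0.24222605376411366
yel [0.6277 0.2774 0.167 ] 0.7757973194113106
red [0.4316 0.3454 0.1657] 0.7708474275178787
yelfar [0.7001 0.2471 0.1779] 0.19965105942287664
edge [0.6027 0.2809 0.165 ] [0.4714 0.326  0.165 ] [0.505  0.3147 0.165 ] [0.4409 0.3366 0.165 ]
panel [0.7194 0.2596 0.173 ] [0.3927 0.3716 0.173 ]
-108.92774074028362
-108.86045471368084
-108.9195554769869
```

Bin fit is at 0.45 px rms, centre z 0.0453 as expected. Louvre yaw is 71.1°, with the gap about 208 mm. Now grasp and hang.

```bash
python3 - <<'E'
from plant import robot
from h import *
np.set_printoptions(precision=4,suppress=True)
o=[180,0,-178.32]
robot.move_pose([.566,-.018,.20],o)
robot.line_to([.566,-.018,.110],vel=.12,guard=15) and print("hit")
robot.set_gripper(.0); print("w",robot.observe()["gripper_width"])
robot.line_to([.566,-.018,.31],vel=.2)
s=robot.observe(); print(s["time"],s["gripper_width"],s["ft_force"])
robot.move_pose([.5199,.2829,.31],[180,0,-108.92])
robot.line_to([.5199,.2829,.225],vel=.12); robot.pause(.2)
print(robot.observe()["tool_pos"],robot.observe()["tcp_rot"])
cv2.imwrite("pics/pre.png",robot.grab_frame("scene")); cv2.imwrite("pics/prew.png",robot.grab_frame("wrist")); print(robot.observe()["time"])
E
```

```text
w 0.06550711416852703
8.2417 0.06543021609735254 [-0.9297 -0.9948 -1.9555]
[0.5203 0.283  0.2259] [-179.933     0.0464 -108.9206]
10.5667
```

View pics/prew.png

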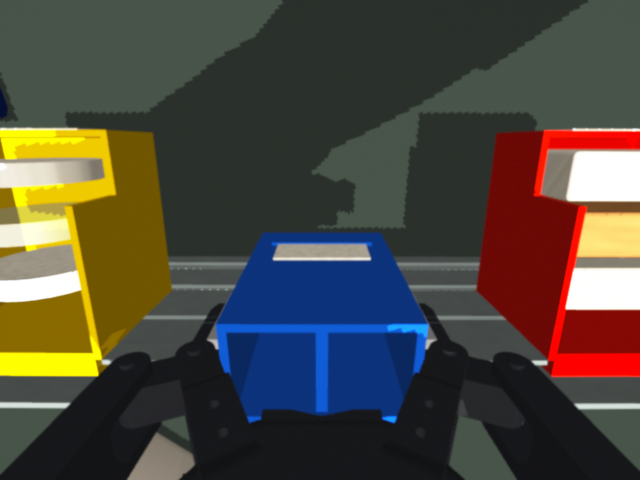

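The bin is square in the jaws and centred in the gap. Its front rim corners are at (218,326) and (428,326), and the louvre edge is visible at v≈362. I'll check the offset, then lower it with the guard on.

```bash
python3 - <<'E'
from plant import robot
from h import *
np.set_printoptions(precision=4,suppress=True)
c=robot.get_calibration("wrist"); im=cv2.imread("pics/prew.png")
xl=np.array([np.cos(np.radians(71.08)),np.sin(np.radians(71.08))])
for u in(130,510,525): 
    g=im[340:385,u].mean(1); v=340+g.argmax(); print(u,v,onz(c,(u,v),.165)[:2]@xl)
print("edge earlier",np.array([.528,.3065])@xl)
zr=robot.observe()["tool_pos"][2]-.065+.045
fr=[onz(c,p,zr) for p in((218,325),(428,325))]; print("front",fr,[p[:2]@xl for p in fr],"slot from front",np.mean([p[:2]@xl for p in fr])+.045, "y-width",np.linalg.norm(fr[0]-fr[1]))
print("tcp slot",robot.observe()["tool_pos"][:2]@xl+.025)
E
```

```text
130 349 0.4533280229615759
510 342 0.44923270435386603
525 351 0.4540801709558442
edge earlier 0.4611432456381579
front [array([0.5437, 0.2507, 0.2056]), array([0.4835, 0.2712, 0.2056])] [np.float64(0.4134766389854352), np.float64(0.41336659994095376)] slot from front 0.45842161946319443 y-width 0.06358840045977789
tcp slot 0.4613481603524314
```

```bash
python3 - <<'E'
from plant import robot
from h import *
np.set_printoptions(precision=4,suppress=True)
c=robot.get_calibration("wrist"); xl=np.array([np.cos(np.radians(71.08)),np.sin(np.radians(71.08))])
print("edge@362",onz(c,(520,362),.165)[:2]@xl)
h=robot.line_to([.5199,.2829,.192],vel=.06,guard=12); print("hit",h,robot.observe()["tool_pos"],robot.observe()["ft_force"])
if not h:
    h=robot.line_to([.5199,.2829,.184],vel=.02,guard=6); print("hit",h,robot.observe()["tool_pos"],robot.observe()["ft_force"])
robot.pause(.1)
cv2.imwrite("pics/low.png",robot.grab_frame("scene")[120:340,380:540]); print(robot.observe()["time"])
E
```

```text
edge@362 0.4601302083506209
hit False [0.5198 0.2828 0.1917] [-0.2776  0.2284 -0.2535]
hit True [0.5202 0.283  0.1903] [ 0.1921 -0.7092  5.6271]
11.675
```

Contact came at TCP z 0.1903 against 0.189 nominal. With the lip riding on the edge it would be about 0.201, so it is seated. Release, retreat and look (view 11).

```bash
python3 - <<'E'
from plant import robot
from h import *
np.set_printoptions(precision=4,suppress=True)
robot.set_gripper(.085)
p=robot.observe()["tool_pos"]
robot.line_to([p[0],p[1],.31],vel=.15); robot.pause(.3)
print(robot.get_calibration("wrist"))
w=robot.grab_frame("wrist");s=robot.grab_frame("scene"); cv2.imwrite("pics/hw.png",w)
cv2.imwrite("pics/hung.png",np.vstack([w[160:400,120:560][:, :],cv2.resize(s[140:310,400:520],(440,623))[:350]])); print(robot.observe()["time"])
E
```

```text
{'vertical_fov': 70.27452700429086, 'cx': 321.38742518920156, 'cy': 233.7293352460557, 'k1': -0.006645104484892787, 'rvec': array([-0.5007, -3.0079, -0.4922]), 'tvec': array([ 0.4011, -0.4559,  0.246 ])}
13.375
```

View pics/hung.png

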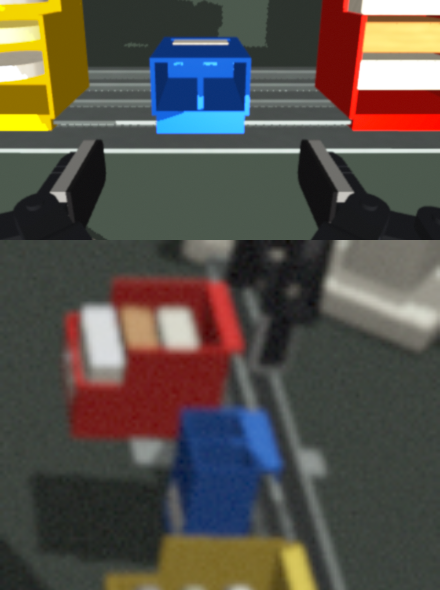

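Hung: the bin's ledge covers the edge line, level with its neighbours' ledges, and it stands midway between them. Next I fit its hung pose, then go to standoffs on both pen axes for refining pictures (last view).

```bash
cat >> h.py <<'E'
AZ=169.5
def axis(az=AZ,t=32): t,az=np.radians([t,az]); return np.array([np.sin(t)*np.cos(az),np.sin(t)*np.sin(az),np.cos(t)])
def penrot(az=AZ,t=32):
    z=-axis(az,t); y=np.array([np.sin(np.radians(az)),-np.cos(np.radians(az)),0]); return rpy(np.c_[np.cross(y,z),y,z])
TOP=dict(pl=np.array([.535,-.1864,.166]),mk=np.array([.5235,-.2493,.166]))
E
python3 - <<'E'
from plant import robot
from h import *
import pickle
np.set_printoptions(precision=4,suppress=True)
c=robot.get_calibration("wrist")
loc=np.array([[-20,-33,45],[-20,33,45],[33,-30,45],[33,30,45]])/1e3
# image left = yellow side = -y_l
a=np.array([(270,218),(370,218),(277,293),(364,293.)])
def res(q):
    P=loc@R.from_euler('zy',[q[3],q[4]]).as_matrix().T+q[:3]; return (proj(c,P)-a).ravel()
r=least_squares(res,[.52,.283,.124,1.24,0]); print("bin",r.x[:3],np.degrees(r.x[3:]),np.abs(r.fun).max())
r=least_squares(lambda q:res(np.r_[q[:2],.124,q[2],0]),[.52,.283,1.24]); print("bin fixed z, upright",r.x[:2],np.degrees(r.x[2]),np.abs(r.fun).max())
robot.set_gripper(.045)
V={}
for k in("mk","pl"):
    robot.move_pose(TOP[k]+.10*axis(),penrot()); robot.pause(.2)
    V[k]=(robot.get_calibration("wrist"),robot.grab_frame("wrist"))
pickle.dump(V,open("v2.pkl","wb"))
print(robot.observe()["tool_pos"],robot.observe()["time"])
tiles=[]
for k in("mk","pl"):
    im=V[k][1].copy(); im=im[150:450,140:540]
    P=np.array([TOP[k]-d*axis() for d in(0,.04,.1)]); print(k,proj(V[k][0],P).round(1).tolist())
    tiles.append(im)
cv2.imwrite("pics/so.png",cv2.resize(np.hstack(tiles),None,fx=1,fy=1))
E
```

```text
bin [0.5224 0.2811 0.1222] [70.8677 -1.714 ] 1.4404810582099685
bin fixed z, upright [0.521  0.2804] 71.23766811039516 1.727962393199732
[ 0.4827 -0.1775  0.2507] 16.6333
mk [[320.5, 276.1], [320.6, 249.3], [320.6, 222.8]]
pl [[322.9, 276.6], [322.7, 249.8], [322.4, 223.2]]
```

View pics/so.png

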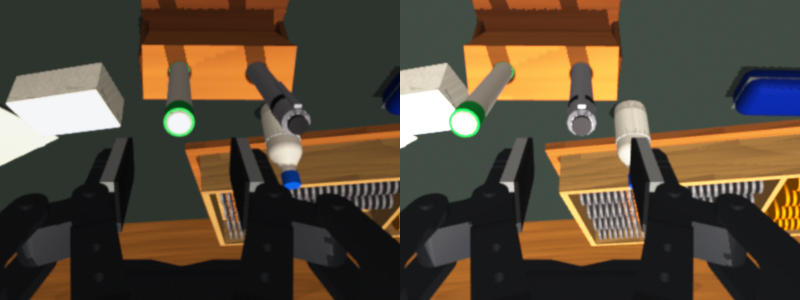

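Both pens are lined up with the jaw centre; the tops, (319,272) and (321,273), sit about 3 px from prediction. I'll triangulate with these and grasp the penlight.

```bash
python3 - <<'E'
from plant import robot
from h import *
import pickle
np.set_printoptions(precision=4,suppress=True)
V=pickle.load(open("v.pkl","rb")); W=pickle.load(open("v2.pkl","rb")); m,p=W["mk"][0],W["pl"][0]
f=lambda px,py:(140+(px+.5)/2.5-.5,180+(py+.5)/2.5-.5)
T={"pl":tri([(p,(321,273)),(m,(437,271)),(V[3][0],f(274,106))]),"mk":tri([(m,(319,272)),(p,(205,273)),(V[3][0],f(28,62))])}
print(T)
top={k:v[0] for k,v in T.items()}
assert all(np.linalg.norm(top[k]-TOP[k])<.007 for k in top)
pickle.dump(top,open("top.pkl","wb"))
u=axis(); t=top["pl"]
robot.line_to(t+.10*u,vel=.1)
h=robot.line_to(t+.014*u,vel=.12,guard=12); print("hit",h)
robot.set_gripper(0); s=robot.observe(); print("w",s["gripper_width"],s["ft_force"],s["tool_pos"]-(t+.014*u))
h=robot.line_to(t+.12*u,vel=.1,guard=25); s=robot.observe(); print("hit",h,s["gripper_width"],s["ft_force"],s["time"])
cv2.imwrite("pics/lift.png",robot.grab_frame("wrist"))
E
```

```text
{'pl': (array([ 0.5339, -0.1868,  0.164 ]), np.float64(0.7781016399557643)), 'mk': (array([ 0.5224, -0.2498,  0.1641]), np.float64(0.2925823353005228))}
hit False
w 0.01450686121202885 [-4.6888  0.6486  5.6603] [ 0.0002 -0.0005  0.0012]Traceback (most recent call last):
  File "<stdin>", line 16, in <module>
plant.IKError: the arm cannot follow that straight line within its joint ranges
```

Gripped (width 14.5 mm), but that long a line is out of reach. I'll extract to 95 mm instead, then bring it upright and transit, taking three frames so the pen (static in the wrist view) can be segmented numerically.

```bash
cat >> h.py <<'E'
def extract_and_look(robot,t,pts):
    u=axis(); h=robot.line_to(t+.085*u,vel=.1,guard=30); s=robot.observe(); print("hit",h,"w",s["gripper_width"],s["ft_force"],s["time"])
    if h: return
    F=[]
    for p in pts:
        robot.move_pose(p,[180,0,161.1]); robot.pause(.15)
        F.append(robot.grab_frame("wrist").astype(float)); c=robot.get_calibration("wrist")
    s=robot.observe(); Rt=R.from_euler('xyz',s["tcp_rot"],degrees=True).as_matrix()
    D=np.max(np.abs(np.array(F)-F[0]),axis=(0,3))
    m=cv2.morphologyEx((D<22).astype(np.uint8),cv2.MORPH_OPEN,np.ones((5,5)))
    for v in range(150,300,6):
        g=np.flatnonzero(m[v,280:365]); print((v,280+g.min(),280+g.max(),len(g)) if len(g) else (v,),end=" ")
    q=s["tool_pos"]+(Rt@np.array([[0,0,d] for d in(.014,.054,.1,.164)]+[[.008,0,.164],[-.008,0,.164]]).T).T
    print("\npred axis at 14,54,100,164, tip+x,tip-x",proj(c,q).round(1).tolist(),"t",s["time"],s["gripper_width"])
    np.save("F.npy",np.array(F))
E
python3 - <<'E'
from plant import robot
from h import *
import pickle
top=pickle.load(open("top.pkl","rb"))
extract_and_look(robot,top["pl"],[(.48,.03,.37),(.49,.09,.37),(.5,.15,.37)])
E
```

```text
hit False w 0.014661990315401725 [ 0.33771202  0.47159048 -0.63652443] 18.9833
(150, np.int64(315), np.int64(364), 50) (156, np.int64(314), np.int64(364), 51) (162, np.int64(314), np.int64(364), 51) (168, np.int64(280), np.int64(364), 57) (174, np.int64(280), np.int64(364), 58) (180, np.int64(280), np.int64(364), 59) (186, np.int64(280), np.int64(364), 62) (192, np.int64(280), np.int64(364), 63) (198, np.int64(280), np.int64(364), 65) (204, np.int64(280), np.int64(364), 68) (210, np.int64(280), np.int64(364), 79) (216, np.int64(280), np.int64(364), 85) (222, np.int64(280), np.int64(364), 85) (228, np.int64(280), np.int64(364), 85) (234, np.int64(280), np.int64(364), 85) (240, np.int64(280), np.int64(364), 85) (246, np.int64(280), np.int64(364), 73) (252, np.int64(280), np.int64(357), 63) (258, np.int64(280), np.int64(354), 60) (264, np.int64(280), np.int64(354), 65) (270, np.int64(280), np.int64(353), 74) (276, np.int64(280), np.int64(353), 74) (282, np.int64(280), np.int64(353), 74) (288, np.int64(280), np.int64(343), 64) (294, np.int64(280), np.int64(346), 67) 
pred axis at 14,54,100,164, tip+x,tip-x [[321.1, 396.6], [321.1, 322.7], [321.1, 274.8], [321.1, 236.3], [321.1, 225.8], [321.1, 246.7]] t 21.2667 0.014498818813281713
```

```bash
python3 - <<'E'
import numpy as np
F=np.load("F.npy")
for i in range(3): print(i,[(v,*F[i,v,319:324].mean(0).astype(int).tolist()) for v in range(196,290,4)])
for v in(244,256,268,280): print(v,[(u,int(F[0,v,u].mean())) for u in range(290,356,4)])
E
```

```text
0 [(196, 94, 108, 93), (200, 95, 108, 93), (204, 94, 108, 93), (208, 95, 109, 93), (212, 95, 108, 93), (216, 94, 108, 93), (220, 83, 95, 82), (224, 60, 67, 59), (228, 62, 67, 61), (232, 78, 76, 78), (236, 21, 18, 19), (240, 21, 18, 19), (244, 109, 107, 110), (248, 116, 113, 117), (252, 116, 113, 117), (256, 116, 113, 117), (260, 116, 113, 117), (264, 116, 113, 118), (268, 116, 113, 117), (272, 116, 113, 118), (276, 116, 113, 117), (280, 116, 113, 117), (284, 116, 113, 116), (288, 115, 113, 116)]
1 [(196, 90, 104, 89), (200, 91, 104, 89), (204, 90, 104, 89), (208, 90, 104, 89), (212, 90, 104, 89), (216, 90, 104, 89), (220, 74, 84, 73), (224, 57, 65, 57), (228, 61, 66, 61), (232, 83, 80, 83), (236, 22, 20, 20), (240, 22, 19, 20), (244, 125, 123, 126), (248, 131, 128, 132), (252, 129, 126, 130), (256, 124, 121, 126), (260, 118, 115, 119), (264, 112, 109, 113), (268, 111, 108, 112), (272, 111, 108, 112), (276, 111, 108, 113), (280, 111, 108, 112), (284, 111, 108, 111), (288, 111, 108, 111)]
2 [(196, 96, 110, 95), (200, 95, 109, 94), (204, 95, 109, 94), (208, 96, 110, 94), (212, 96, 110, 
[... 492 characters left out ...]
02), (322, 109), (326, 87), (330, 25), (334, 87), (338, 99), (342, 88), (346, 97), (350, 98), (354, 99)]
256 [(290, 58), (294, 58), (298, 59), (302, 58), (306, 58), (310, 106), (314, 115), (318, 117), (322, 114), (326, 112), (330, 112), (334, 91), (338, 99), (342, 98), (346, 98), (350, 99), (354, 99)]
268 [(290, 57), (294, 57), (298, 58), (302, 58), (306, 60), (310, 108), (314, 116), (318, 118), (322, 114), (326, 111), (330, 112), (334, 102), (338, 98), (342, 98), (346, 99), (350, 98), (354, 99)]
280 [(290, 57), (294, 58), (298, 58), (302, 57), (306, 77), (310, 111), (314, 115), (318, 117), (322, 115), (326, 113), (330, 111), (334, 105), (338, 99), (342, 99), (346, 99), (350, 99), (354, 99)]
```

The penlight hangs straight in the grip: horizontally centred at u=321, tip at v≈230 against 226 predicted, so it is at most 3 mm off. Inserting it in the red-side compartment.

```bash
cat >> h.py <<'E'
def insert(robot,xy):
    o=[180,0,161.1]; P=lambda z:[*xy,z]
    robot.move_pose(P(.37),o); robot.pause(.15)
    h=robot.line_to(P(.262),vel=.1,guard=12); s=robot.observe(); print("hit1",h,s["tool_pos"],s["ft_force"])
    if h: return False
    h=robot.line_to(P(.244),vel=.03,guard=5); s=robot.observe(); print("hit2",h,s["tool_pos"],s["ft_force"])
    z=s["tool_pos"][2]
    robot.set_gripper(.034)
    robot.line_to(P(z+.13),vel=.15); print(robot.observe()["time"]); return True
E
python3 - <<'E'
from plant import robot
from h import *
np.set_printoptions(precision=4,suppress=True)
insert(robot,(.5040,.2872))
robot.pause(.2); np.save("after1.npy",np.array([robot.grab_frame("scene"),robot.grab_frame("top"),robot.grab_frame("wrist")])); cv2.imwrite("pics/a1w.png",robot.grab_frame("wrist"))
E
```

```text
hit1 False [0.5043 0.2873 0.2628] [ 0.1191  0.1074 -0.8217]
hit2 False [0.504  0.2872 0.244 ] [-0.4623  0.9715  0.3268]
25.35
```

```bash
python3 - <<'E'
from plant import robot
from h import *
im=np.load("after1.npy")[2].astype(int); c=robot.get_calibration("wrist"); p=robot.observe()["tool_pos"]
print(p,proj(c,[(.504,.2872,.233),(.504,.2872,.169),(.5205,.2815,.169)]).round().tolist())
def cl(q):
    b,g,r=q
    if b>r+45:return 'B'
    if r>b+45:return 'R'
    m=q.mean(); return '#' if m<45 else '.' if m<100 else '+' if m<160 else 'O'
for v in range(205,345,4): print(v,''.join(cl(im[v,u]) for u in range(260,420,2)))
E
```

```text
[0.5039066  0.28716859 0.37378846] [[321.0, 248.0], [321.0, 221.0], [321.0, 240.0]]
205 ..................BBBBBBBBBBBBBBBBBBBBBBBBB+++OOBBBOOO...OO+....................
209 ..................BBBBB.++++++++BBBBBBBBBBBBBBBBBBBOO++..OO+....................
213 ..................BBBB.+++++++++BBBBBBBBBBBBBBBBBBBOO+...OO+....................
217 ..................BBB.+++++++++BBBBBBBBBBBBBBBBBBBBOO+...OO+....................
221 ...................B++++++++++BBBBBBBBBBBBBBBBBBBBBOO+...OO.....................
225 ...................+++..+++++BBBBBBBBBBBBBBBBBBBBBBOO+..+OO.....................
229 ...................++++..#.++BBBBBBBBBBBBBBBBBBBBBBOO+..+OO.....................
233 .................OOOO+++++#.BBBBBBBBBBBBBBBBBBBBBBBOO+..+OO.....................
237 ...............OOOOOOO++++.BBBBBBBBBBBBBBBBBBBBBBBBO++..+O+.....................
241 .............+OO+...+OOO++BBBBBBBBBBBBBBBBBBBBBBBBB+++..OO+.....................
245 .............O+.######OO+.BBBBBBBBBBBBBBBBBBBBBBBB+++...OO+.....................
249 ...............#######.++BBBBBBBBBBBBBBBBBBBBBBBBB+++...OO+..................
[... 1258 characters left out ...]
+.####..............
313 .++++++######RRRRRRRRRRRRRRRRRRRRRRRRRRRRRR++OOOO.#####++++++.######............
317 .+++++.######RRRRRRRRRRRRRRRRRRRRRRRRRRRRRR++OOOO.#####.++++++.######...........
321 ++++++#######RRRRRRRRRRRRRRRRRRRRRRRRRRRRRR+OOOOO.######++++++.#######++++++++++
325 +++++.#######RRRRRRRRRRRRRRRRRRRRRRRRRRRRRR++OOOO.######.++++++.######.OOOOOOOOO
329 +++++.#######RRRRRRRRRRRRRRRRRRRRRRRRRRRRRR++OOOO+#######+++++++.######+OOOOOOOO
333 #.OOO..#####RRRRRRRRRRRRRRRRRRRRRRRRRRRRRRR+++ROOO######.OOO+.###########.OOOOOO
337 ##.OO+.#####RRRRRRRRRRRRRRRRRRRRRRRRRRRRRRR+OOROOO.#####.OO+###############.OOOO
341 ######.####RRRRRRRRRRRRRRRROORRRRRRRRRRRRRRRRRROOO.###############......#####...
```

The ASCII view shows the penlight standing in the red-side compartment: end disc at (298,249), row as predicted (248), leaning slightly forward within its play. The bin is unmoved. Now the marker, gripped 4 mm higher.

```bash
python3 - <<'E'
from plant import robot
from h import *
import pickle
np.set_printoptions(precision=4,suppress=True)
t=pickle.load(open("top.pkl","rb"))["mk"]; u=axis()
robot.move_pose([.48,0,.37],[180,0,165]); robot.set_gripper(.045)
robot.move_pose(t+.10*u,penrot())
h=robot.line_to(t+.018*u,vel=.12,guard=12); print("hit",h)
robot.set_gripper(0); s=robot.observe(); print("w",s["gripper_width"],s["ft_force"])
h=robot.line_to(t+.085*u,vel=.1,guard=30); s=robot.observe(); print("hit",h,"w",s["gripper_width"],s["ft_force"],s["time"])
robot.move_pose([.48,.03,.37],[180,0,161.1]); robot.pause(.15)
c=robot.get_calibration("wrist"); f=robot.grab_frame("wrist").astype(int); s=robot.observe()
Rt=R.from_euler('xyz',s["tcp_rot"],degrees=True).as_matrix()
print(proj(c,s["tool_pos"]+np.array([Rt@[x,0,z] for x,z in((0,.1),(.008,.164),(.008,.168))])).round(1).tolist(),s["time"])
print([(v,*f[v,319:324].mean(0).astype(int).tolist()) for v in range(212,280,3)])
for v in(244,264): print(v,[(x,*f[v,x].tolist()) for x in range(302,342,3)])
E
```

```text
hit False
w 0.014653498278861189 [-4.4586  0.7326  5.546 ]
hit False w 0.014716702868034628 [-0.1796 -0.4139 -0.9872] 30.2
[[321.2, 275.0], [321.2, 225.9], [321.2, 224.2]] 31.5667
[(212, 89, 102, 88), (215, 89, 102, 88), (218, 86, 99, 85), (221, 74, 85, 73), (224, 56, 64, 55), (227, 42, 108, 22), (230, 41, 115, 16), (233, 40, 115, 14), (236, 40, 115, 16), (239, 41, 115, 16), (242, 40, 114, 15), (245, 41, 114, 15), (248, 55, 138, 32), (251, 138, 160, 162), (254, 142, 157, 167), (257, 142, 157, 168), (260, 141, 157, 168), (263, 141, 157, 168), (266, 142, 157, 168), (269, 143, 157, 168), (272, 143, 157, 168), (275, 143, 157, 168), (278, 143, 157, 168)]
244 [(302, 52, 59, 52), (305, 54, 60, 53), (308, 51, 70, 47), (311, 39, 109, 16), (314, 41, 113, 15), (317, 41, 115, 15), (320, 41, 115, 17), (323, 41, 115, 15), (326, 41, 112, 15), (329, 39, 111, 17), (332, 46, 122, 21), (335, 88, 103, 86), (338, 89, 101, 87), (341, 85, 98, 84)]
264 [(302, 53, 60, 53), (305, 53, 58, 52), (308, 112, 139, 126), (311, 136, 150, 161), (314, 141, 155, 167), (317, 141, 158, 168), (320, 143, 157, 170), (323, 141, 156, 167), (326, 142, 156, 166), (329, 137, 153, 164), (332, 132, 146, 156), (335, 104, 132, 110), (338, 90, 102, 88), (341, 91, 104, 89)]
```

Marker is straight and centred (tip v≈226, predicted 224–226). Inserting it on the yellow side.

```bash
sed -i 's/P(.244)/P(.247)/' h.py; python3 - <<'E'
from plant import robot
from h import *
np.set_printoptions(precision=4,suppress=True)
print(insert(robot,(.5356,.2763)))
robot.line_to([.5040,.2872,.3738],vel=.15); robot.pause(.3); p=robot.observe()["tool_pos"]
im=robot.grab_frame("wrist").astype(int); c=robot.get_calibration("wrist")
np.save("after2.npy",np.array([robot.grab_frame("scene"),robot.grab_frame("top"),im.astype(np.uint8)]))
print(p,proj(c,[(.504,.2872,.233),(.5356,.2763,.233),(.5356,.2763,.169)]).round().tolist(),robot.observe()["time"])
def cl(q):
    b,g,r=q
    if g>r+50 and g>b+40:return 'G'
    if b>r+45:return 'B'
    if r>b+45:return 'R'
    m=q.mean(); return '#' if m<45 else '.' if m<100 else '+' if m<160 else 'O'
for v in range(201,345,4): print(v,''.join(cl(im[v,u]) for u in range(260,420,2)))
E
```

```text
hit1 False [0.5359 0.2764 0.2629] [-0.1316 -0.2734 -0.2136]
hit2 True [0.5355 0.2763 0.2469] [-0.1437  0.2505  4.237 ]
35.8
True
[0.5044 0.2869 0.3736] [[321.0, 248.0], [321.0, 293.0], [321.0, 257.0]] 36.625
201 ...................BBBBBBBBBBBBBBBBBBBBBBBB+++OOOOOOOO+..OOO....................
205 ..................BBBBBBBBBBBBBBBBBBBBBBBBBBBBBOBBBOO+...OO+....................
209 ..................BBBBB.++++++++BBBBBBBBBBBBBBBBBBBOOO...OO+....................
213 ..................BBBB.+++++++++BBBBBBBBBBBBBBBBBBBOO++..OO+....................
217 ...................BB++++++++++BBBBBBBBBBBBBBBBBBBBOO+...OO+....................
221 ...................B++++++++++BBBBBBBBBBBBBBBBBBBBBOO+...OO+....................
225 ...................+++...++++BBBBBBBBBBBBBBBBBBBBBBOO+...OO.....................
229 ..................++++++.#.++BBBBBBBBBBBBBBBBBBBBBBOO+..+OO.....................
233 .................OOOO+++++#.BBBBBBBBBBBBBBBBBBBBBBBOO+..+OO.....................
237 ...............OOOOOOOO+++.BBBBBBBBBBBBBBBBBBBBBBBBO++..+OO.....................
241 .............+OO+....OOO++.BBBBBBBBBBB
[... 1467 characters left out ...]
+.####..............
313 .++++++######RRRRRRRRRRRRRRRRRRRRRRRRRRRRRR+++OOO.#####++++++.#####.............
317 .+++++.######RRRRRRRRRRRRRRRRRRRRRRRRRRRRRR++OOOO.#####.++++++.######...........
321 ++++++.######RRRRRRRRRRRRRRRRRRRRRRRRRRRRRR+OOOOO.######.+++++.#######+OOOOOOOOO
325 +++++.#######RRRRRRRRRRRRRRRRRRRRRRRRRRRRRR++OOOO.######.++++++.######.OOOOOOOOO
329 +++++.#######RRRRRRRRRRRRRRRRRRRRRRRRRRRRRR++OOOO+#######+++++++.######+OOOOOOOO
333 #.OOO..#####RRRRRRRRRRRRRRRRRRRRRRRRRRRRRRR+++ROOO######.OOO+.###########.OOOOOO
337 ##.OO+.#####RRRRRRRRRRRRRRRRRRRRRRRRRRRRRRR+OOROOO.#####.OO+###############.OOOO
341 ######.####RRRRRRRRRRRRRRRRROOORRRRRRRRRRRRRRRROOO.##################...#####...
```

Both pens stand in their own compartments: penlight end at (298,249), marker end at (296,289). Quick bystander check against the first pictures, then hand in.

```bash
python3 - <<'E'
from plant import robot
from h import *
robot.move_pose([.46,.12,.40],[180,0,161.1]); robot.pause(.3)
for n in("top","scene"):
    a=cv2.imread(f"pics/{n}0.png"); b=robot.grab_frame(n); d=cv2.GaussianBlur(cv2.absdiff(a,b),(5,5),0).max(2)>35
    k,_,st,_=cv2.connectedComponentsWithStats(d.astype(np.uint8)); print(n,[s.tolist() for s in st[1:] if s[4]>12])
print(robot.observe()["time"])
robot.job_done()
E
```

```text
top [[131, 201, 115, 279, 21787], [285, 222, 27, 26, 619], [357, 225, 6, 19, 78], [379, 229, 8, 21, 115], [292, 279, 10, 26, 130], [226, 337, 3, 15, 18], [0, 357, 125, 123, 6685], [303, 382, 4, 4, 13], [275, 385, 22, 11, 174], [332, 410, 9, 22, 134], [324, 422, 6, 5, 26], [279, 424, 54, 28, 681], [241, 432, 14, 9, 84], [263, 432, 7, 13, 26], [264, 445, 14, 17, 127], [244, 450, 15, 30, 306], [323, 455, 18, 25, 384], [131, 460, 11, 20, 134]]
scene [[297, 0, 138, 110, 9066], [481, 0, 69, 99, 2905], [250, 41, 16, 41, 280], [267, 46, 5, 8, 30], [276, 52, 18, 10, 70], [292, 52, 12, 9, 29], [260, 56, 37, 46, 837], [484, 85, 3, 5, 13], [255, 153, 7, 7, 24], [303, 166, 16, 5, 53], [445, 166, 33, 55, 1006], [317, 212, 14, 18, 93], [223, 227, 11, 51, 437], [255, 228, 7, 10, 64], [256, 241, 8, 35, 241], [322, 242, 38, 46, 1363]]
37.7583
the job is handed in; nothing more can be done
```

I hung the blue bin on the top louvre, midway between the yellow and red bins. The penlight is in its red-side compartment and the marker in its yellow-side compartment, both tip down. I handed the job in at about 38 s of the 72 s allowed; it reports no verdict.

- **Bin:** it made contact at tool height 0.1903 m, against 0.189 m expected. The lip resting on the edge would have shown at about 0.201 m, so I took it as seated. The fitted pose after release was yaw about 71° and within about 3 mm of plan, with a possible 1.7° tilt.
- **Pens:** the last wrist picture shows each pen's upper end above its own compartment, both leaning slightly forward within their play. I read this picture from printed pixel classes, because my 12 views were used up. The marker touched the floor at about 4 N. The penlight showed no contact before release, so it settled the last few millimetres on its own.
- **Other objects:** comparing first and last pictures, the case, cleaner, carton and trial frame showed no change.
    - **Tape:** it showed a small one-sided change. I put that down to the arm's shadow but did not confirm it.
    - **Yellow and red bins:** in the top view they fall in the area the arm changed. The yellow bin's visible part matched before and after the marker went in; the red bin has no separate late check.

One extraction line after gripping the penlight was refused as out of reach. Nothing moved, and I used a shorter line instead.

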